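# Put a topping tub away in the chilled topping case

### The arm

A 6-joint arm with a two-finger parallel gripper is mounted at the origin on the work surface. World frame = base frame: x ahead of the robot, y to its left, z up, the work surface at z = 0. Lengths are in mm, angles in rad, forces in N, time in s.
With the tool pointing down it reaches from about 350 to 975 mm from the base axis. Payload 7.1 kg.
Tool frame: the origin (TCP) lies between the finger pads, 19 mm behind the fingertips; this is the grasp point; z points along the fingers, y is the line along which they close (so a half turn about z gives the same grasp; the last joint's range is limited). The gripper opens to 88 mm and grips with 3 to 60 N. Pads are 20 mm wide; open, the fingers measure 115 mm over their backs; the gripper's body (75 mm by 178 mm) begins 61 mm behind the grasp point.
Start: joints at [-1.307, 0.423, 1.63, -0, 1.089, -0.019], TCP at [174.422, -600.152, 241.375] pointing down, gripper open.
Joint ranges: [-3, 3], [-0.9, 2.11], [0.09, 2.58], [-1.31, 4.45], [0.11, 2.69], [-2.54, 2.54]. Speed limits (rad/s): [2.39, 2.39, 3.01, 3.14, 3.14, 3.14].

### API

Orientations are given as a unit quaternion [x, y, z, w].
In Python, from station import env, set_gripper, viewer, workorder gives the robot as it stands. Calls block until the motion is done:
- env.reach(position, orientation): joint-space move of the TCP to a pose.
- env.move_l(position, rot=None, rate=150, f_stop=None): straight line of the TCP; rot=None keeps the orientation; rate is the mean speed in mm/s. With f_stop (N) it stops when the force on the tool has changed by that much, and returns True; else False.
- env.move_joints(angles): joint-space move.
- set_gripper(opening): finger opening in mm; the grip force is fixed at half the most; returns when the fingers have stopped.
- env.hold(seconds).
- env.ik(position, orientation): joint angles nearest the present ones, or None.
- env.read_state(): the state.
- viewer.camera(name): name is "side" or "top" or "wrist"; returns the picture (400x640x3 uint8, blue, green, red); there is no depth.
- viewer.camera_params(name): a dict with "fx", "fy", "cx", "cy" (pixels), "dist" ([k1, k2, p1, p2, k3] as OpenCV has them; the pictures are not rectified), "pose" (4x4, takes a point from camera to world coordinates); the wrist camera has in their place "tool_from_camera" (4x4, takes a point from camera to tool coordinates, whose origin is the TCP and whose axes are the flange's). Camera axes: x right, y up, looking along -z (the intrinsics and any distortion apply to the point x, -y, -z); pixel columns grow to the right and rows downward; lengths in mm; the calibration is good to about 2 mm. A picture is of the moment at which its call begins: read the wrist's pose just before it. camera_params takes no time and is no camera call.
A pose or a line that the arm cannot do raises env.IKError and nothing moves.
- workorder.sign_off(): hands the job in; it is judged then, once.
The state is a dict: "time_s": time; "qpos": joint angles; "dq": joint speeds; "tau": joint torques, N m; "tool_pos": TCP position; "orientation": TCP orientation; "force": force on the tool from outside, world axes, zero at the start; "wrist_torque": the same for the moment, N m; "width": finger opening in mm; "grip_force": force on a finger pad.
Only numpy, scipy, OpenCV 4.12 (cv2) and the standard library are available. Lean on these libraries where they do the work, as an engineer would, in place of code of your own. Each camera call takes 0.05 s, during which the arm holds its last target. There are 200 camera calls.

### The job

Slide open the glass door in front of the empty tray in the topping case, bring the round lidded tub over from the counter, keeping it upright, set it gently down on that tray and let go, then slide the door fully shut again. Leave everything else in the case and on the counter where it stands.

Things in the scene. Friction and masses are not known exactly. Their poses are not given: they have to be found in the camera images.
- case: Fixed chilled topping case of glass and steel, 660 mm long (y), 300 deep (x), 289 tall, plus a grey 120 mm compressor end at +y. Origin: centre of the 660 mm part's underside; x points from the doors (facing the robot) to the guests' side, y left along it, z up. Inside: deck at z 0.055, guests' glass at x 0.138, ends at y +-0.315, glass roof from x -0.025 back, at z 0.281.
- case_sill (a point): Top of the lower door track, at mid length of the case: highest edge of the sill (case x -0.152 to -0.126, z 0.094) over which the tub must pass.
- case_lintel (a point): Lowest edge of the upper door track, at mid length (case x -0.013, z 0.253; the track's outermost edge is at x -0.032, z 0.265). Tub and hand must pass under it. The trays lie behind and below it, under the roof: a tool pointing straight down cannot reach them; tilt it some 25 to 45 deg, fingers pointing down and away from the robot.
- door_left (a joint): Framed glass sliding door of the left (+y) half of the case's slanting front, 325 mm wide, 0.6 kg. Value in m: 0 = shut against its stop, 0.265 = fully open. Opens by sliding to the case's -y, behind (inside) the other door, with about 2 N of friction, and stays where it is left. Open by t, it leaves a clear gap t wide, from the case's end at case y = +0.315 inwards.
- door_right (a joint): Framed glass sliding door of the right (-y) half of the case's slanting front, 325 mm wide, 0.6 kg. Value in m: 0 = shut against its stop, 0.265 = fully open. Opens by sliding to the case's +y, in front of (outside) the other door, with about 2 N of friction, and stays where it is left. Open by t, it leaves a clear gap t wide, from the case's end at case y = -0.315 inwards.
- door_left_pull (a point): Middle of the outer edge of the left door's pull, a black straight rib 14 mm thick (along case y), 90 mm long up the slope, standing 36 mm out from the glass; pinch it across its thickness. Travels with the door; shut: case y = +0.293. Doors lean 33 deg back from upright; square into the glass is (0.836, 0, -0.549) in the case's frame. 
- door_right_pull (a point): Middle of the outer edge of the right door's pull, a black straight rib 14 mm thick (along case y), 90 mm long up the slope, standing 36 mm out from the glass; pinch it across its thickness. Travels with the door; shut: case y = -0.293. Doors lean 33 deg back from upright; square into the glass is (0.836, 0, -0.549) in the case's frame. 
- tub: Lidded round tub to be put away: upright plain cylinder 60 mm diameter, 85 mm tall, clear plastic with yellow filling and a flat white lid of the same diameter (top 16 mm), about 0.22 kg. Origin: centre of its underside, z up. Starts standing on the counter in front of the case, to the left or right. Its sides may be gripped anywhere.
- empty_tray: Empty shallow steel tray, 130 mm (x) x 150 mm (y), 14 mm high, 4 mm walls and floor, fixed on the case's deck, centred at case x -0.008 and case y +0.19 or -0.19 (left or right half; varies). Origin: centre of its underside; axes as the case's.
- empty_tray_in (a point): Centre of the empty tray's inner floor, 4 mm above its underside; inside measures 122 x 142 mm.
- full_tray: Tray of the same size in the other half of the case, already holding the jar and the square tub.
- brown_bottle: dark brown squeeze bottle, 56 mm diameter, 165 mm tall with a narrow pointed nozzle; bystander, stands in front of the case on the other side from the tub. Origin: centre of its underside, z up.
- cream_bottle: cream-coloured squeeze bottle, 56 mm diameter, 185 mm tall; bystander at the right (-y) of the case. Origin: centre of its underside, z up.
- coffee_cup: paper coffee cup with black lid, 82 mm diameter at the lid, 120 mm tall; bystander at the right (-y) of the case. Origin: centre of its underside, z up.
- paper_bowl: open white paper bowl, 120 mm diameter, 65 mm tall; bystander at the left (+y). Origin: centre of its underside, z up.
- spoon: steel serving spoon about 200 mm long lying on the counter between the robot and the case; bystander. Origin: middle of its length, on its underside.
- jar: lidded clear jar, 54 mm diameter, 100 mm tall, standing on full_tray inside the case; bystander. Origin: centre of its underside, z up.
- square_tub: lidded tub 80 x 60 x 60 mm, standing on full_tray inside the case; bystander. Origin: centre of its underside, z up.
There are look-alikes about, which are no part of the job. What is shaped like the tub but pink or turquoise is not meant.

How it is judged:
By the outcome, as a careful person would: the job done as asked, in the order asked, and still so for the second after the job is handed in, with the robot touching nothing.
It also fails if it takes over 67 s, if anything falls off the work surface, if the arm or the gripper's body presses on something with over 40 N, if the wrist force passes 120 N, or if a joint passes its speed limit or range.

## Working session

There is one attempt and no reset: what is moved stays moved. The work goes in short steps, each a Python script; the robot and the scene stay as the last script left them, time stands still between calls to the robot, and variables do not carry over. Pictures are saved under pics/ and viewed, at most 10 in all, crops included, and the job is handed in when it is done.

```bash
ls; mkdir -p pics; python3 - <<'E'
from station import env,viewer
import cv2,numpy as np
for n in("top","side"):
    cv2.imwrite(f"pics/{n}0.png",viewer.camera(n)); p=viewer.camera_params(n)
    print(n,[round(p[k],1) for k in("fx","fy","cx","cy")],p["dist"],np.round(p["pose"],3).tolist())
print(np.round(viewer.camera_params("wrist")["tool_from_camera"],3).tolist(), env.read_state()["orientation"])
E
```

```text
pics
top [455.8, 455.8, 319.0, 202.6] [-0.12672659  0.          0.          0.          0.        ] [[0.005, 0.981, -0.195, 172.506], [-1.0, 0.005, -0.001, -18.714], [0.0, 0.195, 0.981, 1619.52], [0.0, 0.0, 0.0, 1.0]]
side [485.4, 485.4, 311.7, 197.0] [-0.01354816  0.          0.          0.          0.        ] [[-0.221, -0.933, 0.286, 873.341], [0.975, -0.209, 0.07, 100.779], [-0.006, 0.294, 0.956, 1491.814], [0.0, 0.0, 0.0, 1.0]]
[[0.0, 0.967, 0.256, 69.676], [1.0, -0.0, -0.0, 0.657], [-0.0, 0.256, -0.967, -143.016], [0.0, 0.0, 0.0, 1.0]] [ 9.90019364e-01  1.40929661e-01 -8.59956214e-05 -6.95031838e-04]
```

View pics/top0.png

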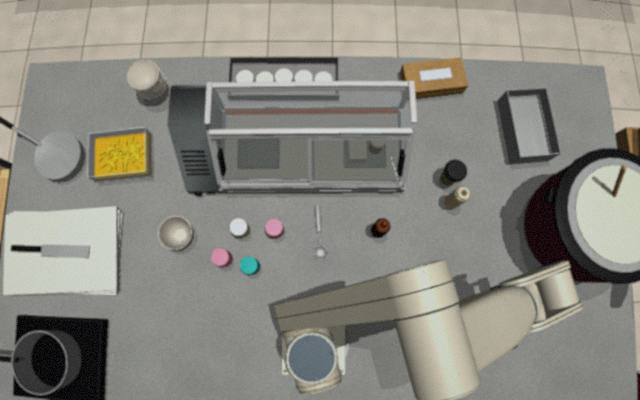

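View pics/side0.png

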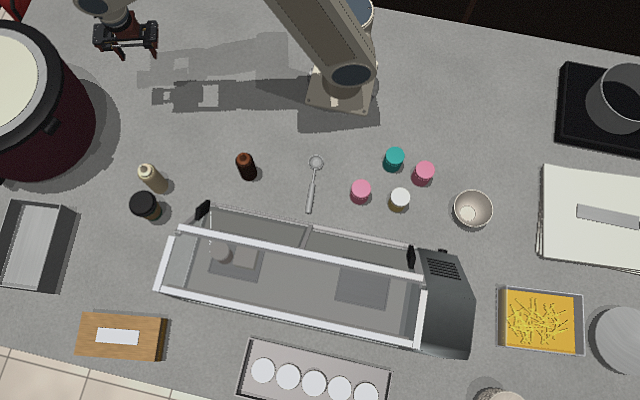

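The white-lidded tub is at top (238,228) and side (400,199). The similar ones are pink at (274,228) and (221,257), and turquoise at (249,266). Only the white lid fits the description. The empty tray is the left one, at top (258,153). I'll confirm both in enlarged crops.

```bash
python3 - <<'E'
import cv2
a=cv2.imread("pics/top0.png")[75:275,160:426]; cv2.imwrite("pics/topc.png",cv2.resize(a,(798,600),interpolation=cv2.INTER_CUBIC))
a=cv2.imread("pics/side0.png")[140:365,150:480]; cv2.imwrite("pics/sidec.png",cv2.resize(a,(792,540),interpolation=cv2.INTER_CUBIC))
E
```

```text
(no output)
```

View pics/topc.png

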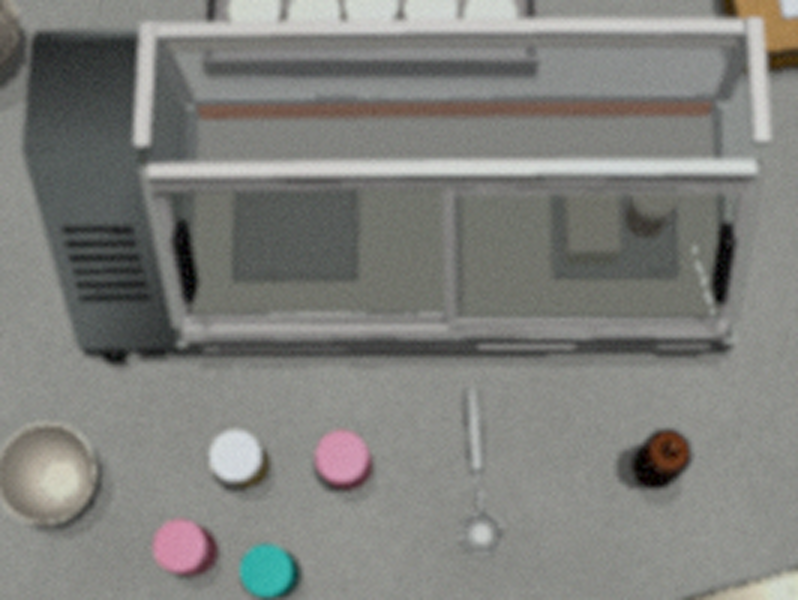

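View pics/sidec.png

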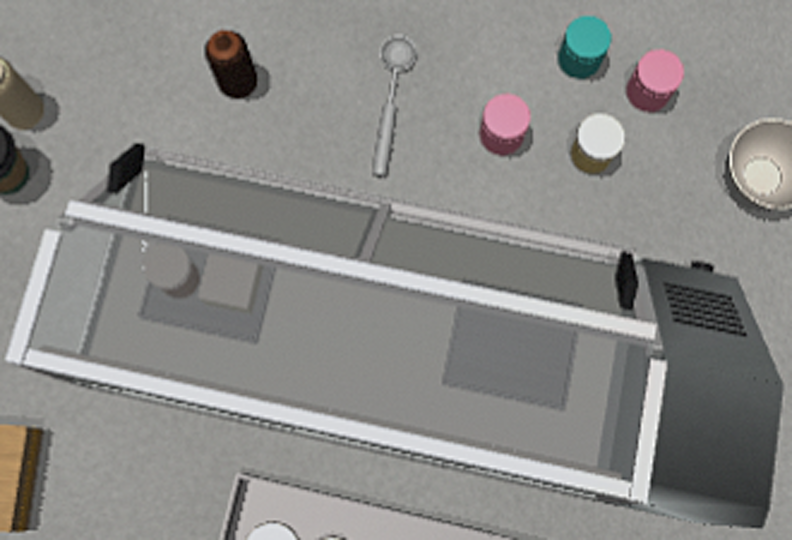

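Confirmed: the clear tub with yellow filling and a white lid is at top-crop (237,457) and side-crop (601,135). The empty tray is on the left (+y), so the left door is the one to open, and its pull is at top-crop (185,261). Next I'll solve for the poses.

```bash
cat > h.py <<'E'
from station import env,set_gripper,viewer,workorder
import numpy as np,cv2
from scipy.optimize import least_squares
from scipy.spatial.transform import Rotation as R
def proj(n,P,st=None):
    p=viewer.camera_params(n)
    if n=="wrist":
        T=np.eye(4);T[:3,:3]=R.from_quat(st["orientation"]).as_matrix();T[:3,3]=st["tool_pos"];T=T@p["tool_from_camera"]
    else: T=p["pose"]
    c=(np.atleast_2d(P)-T[:3,3])@T[:3,:3]; c=c*[1,-1,-1]
    K=np.array([[p["fx"],0,p["cx"]],[0,p["fy"],p["cy"]],[0,0,1]])
    return cv2.projectPoints(c.astype(float),np.zeros(3),np.zeros(3),K,np.array(p["dist"],float))[0][:,0]
E
python3 - <<'E'
from h import *
t=lambda u,v:np.array([160+u/3-.33,75+v/3-.33]); s=lambda u,v:np.array([150+u/2.4-.3,140+v/2.4-.3])
def tri(a,b):
    f=lambda P:np.r_[proj("top",P)[0]-a,proj("side",P)[0]-b]
    r=least_squares(f,[600,100,80]);return r.x.round(1),r.fun.round(1)
print("tub lid",tri(t(237,457),s(601,135)))
for nm,uv in(("top",t(237,457)),("side",s(601,135))):
    print(nm,least_squares(lambda q:proj(nm,[q[0],q[1],85])[0]-uv,[500,150]).x)
print("Lp",tri(t(185,261),s(627,280)),"Rp",tri(t(724,263),s(126,168)))
for nm,a,b in(("bowl",(48,475),(780,165)),("pink",(342,459),(506,117)),("pink2",(182,547),(658,73))):print(nm,tri(t(*a),s(*b)))
xs=-8
obs=[("top",(xs-65,265,69),t(233,281)),("top",(xs-65,115,69),t(358,279)),("top",(xs-65,-115,69),t(553,279)),("top",(xs-65,-265,69),t(678,277)),
("side",(xs+65,265,69),s(565,408)),("side",(xs+65,115,69),s(443,382)),("side",(xs+65,-115,69),s(260,342)),("side",(xs+65,-265,69),s(139,316))]
def W(q,P): c,sn=np.cos(q[2]),np.sin(q[2]);P=np.array(P,float);return np.array([q[0]+c*P[0]-sn*P[1],q[1]+sn*P[0]+c*P[1],P[2]])
def f(q):
    out=[]
    for n,P,uv in obs: out+=list(proj(n,W(q,P))[0]-uv)
    for y,a,b in((293,t(185,261),s(627,280)),(-293,t(724,263),s(126,168))):
        pass
    return np.array(out)
r=least_squares(f,[700,0,0]);print("case",r.x,r.fun.round(1))
E
```

```text
tub lid (array([391.1, 257.4,  85.1]), array([-0.3,  0. , -0.3, -0. ]))
top [391.22444658 256.30206668]
side [390.88179593 258.23492595]
Lp (array([590.4, 302.9, 194.8]), array([-0.1,  0. , -0.1, -0. ])) Rp (array([ 589.5, -282.4,  199.7]), array([-0.2,  0.1, -0.2, -0. ]))
bowl (array([371.7, 487.9,  57.5]), array([-1.4,  0.1, -1.2, -0. ]))
pink (array([391. , 137. ,  77.2]), array([ 0.1, -0. ,  0.1,  0. ]))
pink2 (array([289. , 317. ,  76.4]), array([ 0., -0.,  0.,  0.]))
case [6.78226795e+02 1.17963057e+01 1.32865355e-02] [-1.   0.3 -0.4  0.5 -0.2  0.   0.5  0.5  0.6  0.3  0.   0.1 -1.2  0.1
 -0.4  0.3]
```

```bash
cat >> h.py <<'E'
C=np.array([678.2,11.8,0]); YAW=0.0133; RC=R.from_euler("z",YAW)
cw=lambda *p: C+RC.apply(p)
def ori(tilt,sg):   # tool z tilted from down towards case +x; closing line along case y
    z=np.array([np.sin(tilt),0,-np.cos(tilt)]);y=np.array([0,sg,0.]);return (RC*R.from_matrix(np.c_[np.cross(y,z),y,z])).as_quat()
SG=-1
QD=lambda: ori(np.radians(56.7),SG); QT=lambda: ori(np.radians(36),SG)
ND=RC.apply([.836,0,-.549]); NT=RC.apply([np.sin(np.radians(36)),0,-np.cos(np.radians(36))])
PULL=lambda t: cw(-99,292.5-t,205)
TUB=np.array([391.,257.3,68])
E
python3 - <<'E'
import h
from h import *
print("pull",PULL(0))
for sg in(-1,1):
    h.SG=sg;D,T=QD(),QT()
    for n,p,q in[("via",[380,100,380],D),("pre",PULL(0)-90*ND,D),("pull",PULL(0),D),("open",PULL(262),D),("openpre",PULL(262)-90*ND,D),("tubpre",TUB-90*NT,T),("tub",TUB,T),("lift",TUB+[0,0,120],T),("front",cw(-215,190,188),T),("in1",cw(-92,190,172),T),("in2",cw(-15,190,140),T),("place",cw(-15,190,127),T)]:
        j=env.ik(p,q);print(sg,n,None if j is None else np.round(j,2))
E
```

```text
pull [575.31862062 302.95746904 205.        ]
-1 via None
-1 pre None
-1 pull [ 0.71  0.47  2.11  4.28  0.63 -2.19]
-1 open [ 0.08  0.37  2.34  3.24  0.56 -1.62]
-1 openpre [ 0.09  0.14  2.46  3.3   0.45 -1.67]
-1 tubpre None
-1 tub [ 0.82  0.55  2.35  4.28  0.49 -1.96]
-1 lift None
-1 front None
-1 in1 None
-1 in2 None
-1 place None
1 via [ 0.54 -0.43  2.46 -1.19  0.47 -0.11]
1 pre None
1 pull [0.71 0.47 2.11 4.28 0.63 0.95]
1 open [0.08 0.37 2.34 3.24 0.56 1.52]
1 openpre [0.09 0.14 2.46 3.3  0.45 1.47]
1 tubpre None
1 tub [0.82 0.55 2.35 4.28 0.49 1.19]
1 lift [ 0.82  0.21  2.31 -1.25  0.47  0.35]
1 front None
1 in1 [ 0.42  0.39  2.07 -1.21  0.25 -0.03]
1 in2 [ 0.36  0.52  1.93 -1.18  0.22 -0.12]
1 place [ 0.36  0.55  1.94 -1.29  0.21 -0.  ]
```

```bash
cat >> h.py <<'E'
def ori2(tilt,yaw,sg):
    z=np.array([np.sin(tilt),0,-np.cos(tilt)]);y=np.array([0,sg,0.]);M=RC*R.from_euler("z",yaw)*R.from_matrix(np.c_[np.cross(y,z),y,z])
    return M.as_quat(),M.apply([0,0,1])
E
python3 - <<'E'
from h import *
import itertools
d=np.radians
def chain(pts,q):
    J=[]
    for p in pts:
        j=env.ik(p,q)
        if j is None:return None
        J.append(j)
    return np.array(J)
print("DOOR")
for til,yaw,sg in itertools.product((57,65,72),(0,6,12,18),(1,)):
    q,n=ori2(d(til),d(yaw),sg)
    J=chain([PULL(t)-b*n for t,b in((0,70),(0,0),(65,0),(130,0),(200,0),(262,0),(262,70))],q)
    if J is not None: print(til,yaw,sg,"j4",J[:,3].round(2),"j5",J[:,4].round(2),"j6",J[:,5].round(1))
print("TUB")
g=np.array(list(itertools.product((-37.5,37.5),np.linspace(-89,89,7),np.linspace(-250,-61,40))))
for til,yaw,yp,sg in itertools.product((28,34,40,45),(-30,-20,-10,0,10,20,30,40),(175,190),(1,)):
    q,n=ori2(d(til),d(yaw),sg)
    low=R.from_quat(q).apply(g)[:,2].min()+68
    B=RC.inv().apply(R.from_quat(q).apply(g))+[-15,yp,143]
    # clearance to lintel polygon edge, points above z245
    b=B[B[:,2]>248]; cl=(-32-b[:,0]).min()
    if cl<8: continue
    J=chain([TUB-80*n,TUB,TUB+[0,0,125],cw(-215,yp,188),cw(-150,yp,185),cw(-92,yp,172),cw(-50,yp,155),cw(-15,yp,140),cw(-15,yp,127),cw(-15,yp,127)-60*n,cw(-15,yp,127)-130*n],q)
    if J is not None: print(til,yaw,yp,"low",low.round(),"cl",cl.round(),"j4",J[:,3].round(1),"j5",J[:,4].round(2))
E
```

```text
DOOR
57 0 1 j4 [4.43 4.27 4.06 3.82 3.52 3.24 3.28] j5 [0.67 0.64 0.61 0.59 0.57 0.57 0.5 ] j6 [0.9 1.  1.1 1.2 1.4 1.5 1.5]
57 6 1 j4 [4.22 4.06 3.82 3.56 3.24 2.96 2.89] j5 [0.59 0.58 0.56 0.56 0.56 0.57 0.5 ] j6 [0.9 1.1 1.2 1.4 1.5 1.7 1.7]
57 12 1 j4 [3.96 3.81 3.55 3.28 2.96 2.69 2.54] j5 [0.52 0.53 0.53 0.54 0.56 0.59 0.54] j6 [1.1 1.2 1.3 1.5 1.7 1.8 1.9]
57 18 1 j4 [3.64 3.54 3.27 2.99 2.69 2.43 2.24] j5 [0.46 0.5  0.52 0.54 0.58 0.62 0.6 ] j6 [1.3 1.3 1.5 1.7 1.8 1.9 2.1]
65 0 1 j4 [4.23 4.1  3.91 3.7  3.46 3.22 3.24] j5 [0.86 0.82 0.82 0.83 0.84 0.85 0.84] j6 [1.1 1.2 1.3 1.4 1.5 1.5 1.5]
65 6 1 j4 [4.02 3.9  3.7  3.48 3.23 2.99 2.95] j5 [0.81 0.79 0.8  0.82 0.84 0.85 0.84] j6 [1.2 1.2 1.4 1.5 1.5 1.6 1.6]
65 12 1 j4 [3.78 3.68 3.47 3.25 2.99 2.76 2.67] j5 [0.77 0.76 0.79 0.81 0.84 0.86 0.85] j6 [1.3 1.3 1.4 1.5 1.6 1.7 1.7]
65 18 1 j4 [3.51 3.45 3.24 3.02 2.77 2.54 2.41] j5 [0.75 0.75 0.78 0.81 0.85 0.87 0.87] j6 [1.4 1.4 1.5 1.6 1.7 1.8 1.8]
72 0 1 j4 [4.13 4.01 3.85 3.66 3.43 3.22 3.23] j5 [1.04 1.   1.02 1.05 1.08 1.1  1.16] j6 [1.3 1.3 1.4 1.4 1.5 1.6 1.6]
72 6 1 j4 [3.93 3.82 3.65 3.45 3.22 3.   2.97] j5 [1.03 0.98 1.02 1.05 1.09 1.1  1.17] j6 [1.3 1.3 1.4 1.5 1.6 1.6 1.6]
72 12 1 j4 [3.7  3.63 3.44 3.24 3.01 2.79 2.71] j5 [1.02 0.97 1.02 1.06 1.09 1.1  1.15] j6 [1.4 1.4 1.5 1.6 1.6 1.6 1.6]
72 18 1 j4 [3.47 3.42 3.23 3.03 2.8  2.59 2.47] j5 [1.02 0.97 1.02 1.06 1.09 1.09 1.14] j6 [1.5 1.5 1.5 1.6 1.6 1.7 1.7]
TUB
45 10 175 low 85.0 cl 21.0 j4 [4.  3.8 4.3 3.8 3.7 3.6 3.5 3.5 3.4 3.5 3.8] j5 [0.67 0.74 0.46 0.34 0.28 0.25 0.24 0.23 0.25 0.21 0.15]
45 10 190 low 85.0 cl 21.0 j4 [4.  3.8 4.3 3.9 3.8 3.7 3.6 3.6 3.5 3.6 3.9] j5 [0.67 0.74 0.46 0.35 0.29 0.25 0.24 0.23 0.25 0.22 0.16]
```

```bash
python3 - <<'E'
from h import *
import itertools
d=np.radians
t=lambda u,v:np.array([160+u/3-.33,75+v/3-.33])
tq=least_squares(lambda q:proj("top",[q[0],q[1],85])[0]-t(268,571),[300,200]).x;p2=least_squares(lambda q:proj("top",[q[0],q[1],85])[0]-t(182,547),[300,200]).x
print("turq",tq,"pink2",p2)
g=np.array(list(itertools.product(np.linspace(-37.5,37.5,9),np.linspace(-89,89,19),np.linspace(-200,-61,30))))
H=72
for til,yaw in itertools.product((42,45,48),(8,12,16,20)):
    q,n=ori2(d(til),d(yaw),1)
    G=R.from_quat(q).apply(g)+[TUB[0],TUB[1],H]
    zs=[G[np.hypot(*(G[:,:2]-o).T)<36][:,2].min(initial=999).round() for o in(tq,p2,[391,137])]
    J=[env.ik(p,q) for p in[TUB+[0,0,4]-80*n,TUB+[0,0,4],TUB+[0,0,115],cw(-215,190,188),cw(-92,190,176),cw(-15,190,144),cw(-15,190,131),cw(-15,190,131)-110*n]]
    print(til,yaw,zs,[None if j is None else (round(j[3],1),round(j[4],2)) for j in J])
E
```

```text
turq [262.57042541 216.72898   ] pink2 [288.34327929 315.10870561]
42 8 [np.float64(124.0), np.float64(92.0), np.float64(124.0)] [(np.float64(4.2), np.float64(0.57)), (np.float64(3.9), np.float64(0.63)), None, (np.float64(4.2), np.float64(0.29)), (np.float64(4.1), np.float64(0.19)), (np.float64(4.0), np.float64(0.16)), (np.float64(3.9), np.float64(0.18)), None]
42 12 [np.float64(128.0), np.float64(92.0), np.float64(111.0)] [(np.float64(4.0), np.float64(0.55)), (np.float64(3.8), np.float64(0.64)), (np.float64(4.3), np.float64(0.39)), (np.float64(3.9), np.float64(0.25)), (np.float64(3.8), np.float64(0.15)), (np.float64(3.6), np.float64(0.13)), (np.float64(3.5), np.float64(0.15)), None]
42 16 [np.float64(128.0), np.float64(92.0), np.float64(105.0)] [(np.float64(3.9), np.float64(0.54)), (np.float64(3.6), np.float64(0.65)), (np.float64(4.2), np.float64(0.34)), (np.float64(3.6), np.float64(0.22)), (np.float64(3.3), np.float64(0.13)), (np.float64(3.0), np.float64(0.12)), (np.float64(3.1), np.float64(0.15)), None]
42 20 [np.float64(128.0), np.float64(92.0), np.float64(92.0)] [(np.float64(3.7
[... 2324 characters left out ...]
4(0.33)), (np.float64(3.4), np.float64(0.25))]
48 16 [np.float64(111.0), np.float64(85.0), np.float64(99.0)] [None, (np.float64(3.6), np.float64(0.85)), (np.float64(3.9), np.float64(0.51)), (np.float64(3.4), np.float64(0.41)), (np.float64(3.2), np.float64(0.31)), (np.float64(3.1), np.float64(0.3)), (np.float64(3.1), np.float64(0.33)), (np.float64(3.1), np.float64(0.24))]
48 20 [np.float64(111.0), np.float64(85.0), np.float64(92.0)] [None, (np.float64(3.5), np.float64(0.87)), (np.float64(3.7), np.float64(0.49)), (np.float64(3.2), np.float64(0.4)), (np.float64(3.0), np.float64(0.32)), (np.float64(2.8), np.float64(0.31)), (np.float64(2.9), np.float64(0.33)), (np.float64(2.7), np.float64(0.26))]
```

```bash
cat >> h.py <<'E'
QD,nd=ori2(np.radians(65),0,1); QT,nt=ori2(np.radians(45),np.radians(12),1)
TUB=np.array([391.,257.3,74])
def st(m):
    s=env.read_state();print(m,"t",round(s["time_s"],1),np.round(s["tool_pos"],1),"F",np.round(s["force"],1),"w",round(s["width"],1),round(s["grip_force"],1),"j",np.round(s["qpos"],2))
E
python3 - <<'E'
from h import *
A=env.ik([400,0,400],QD);print(A)
env.move_joints(A);set_gripper(45)
st("A")
env.reach(PULL(0)-70*nd,QD);st("pre")
print(env.move_l(PULL(0)+4*nd,rate=100,f_stop=8));st("at")
cv2.imwrite("pics/s1.png",viewer.camera("side")[120:320,300:500])
cv2.imwrite("pics/s1w.png",viewer.camera("wrist"))
a=cv2.imread("pics/s1.png");b=cv2.imread("pics/s1w.png")
cv2.imwrite("pics/s1c.png",np.hstack([cv2.resize(a,(300,300)),cv2.resize(b,(480,300))]))
E
```

```text
NoneTraceback (most recent call last):
  File "<stdin>", line 3, in <module>
ValueError: expected 6 finite numbers
```

```bash
python3 - <<'E'
from h import *
for x in(430,460,490,520):
  for y in (0,80):
    for z in(320,360,400):
        j=env.ik([x,y,z],QD)
        if j is not None: print(x,y,z,np.round(j,2))
print(np.round(env.ik(PULL(0)-70*nd,QD),2),PULL(0)-70*nd)
E
```

```text
430 0 360 [-0.09 -0.28  2.55  2.78  0.27  1.87]
430 0 400 [-0.09 -0.39  2.49  2.3   0.13  2.36]
430 80 320 [ 0.37 -0.1   2.58  3.79  0.54  1.15]
430 80 360 [ 0.37 -0.24  2.52  4.06  0.41  0.85]
430 80 400 [ 0.37 -0.34  2.47  4.45  0.33  0.43]
460 0 320 [-0.08 -0.07  2.55  2.96  0.48  1.69]
460 0 360 [-0.08 -0.2   2.5   2.86  0.3   1.8 ]
460 0 400 [-0.08 -0.31  2.45  2.57  0.15  2.1 ]
460 80 320 [ 0.32 -0.04  2.53  3.7   0.53  1.21]
460 80 360 [ 0.32 -0.17  2.48  3.92  0.39  0.96]
460 80 400 [ 0.32 -0.27  2.43  4.28  0.3   0.58]
490 0 320 [-0.07 -0.01  2.5   2.98  0.49  1.68]
490 0 360 [-0.07 -0.13  2.46  2.91  0.32  1.76]
490 0 400 [-0.07 -0.23  2.4   2.71  0.18  1.96]
490 80 320 [0.28 0.01 2.48 3.63 0.52 1.25]
490 80 360 [ 0.28 -0.11  2.44  3.82  0.39  1.05]
490 80 400 [ 0.28 -0.21  2.38  4.14  0.28  0.71]
520 0 320 [-0.06  0.04  2.45  3.    0.48  1.67]
520 0 360 [-0.06 -0.07  2.41  2.94  0.33  1.73]
520 0 400 [-0.06 -0.17  2.36  2.79  0.19  1.89]
520 80 320 [0.25 0.06 2.43 3.58 0.51 1.28]
520 80 360 [ 0.25 -0.05  2.39  3.74  0.38  1.11]
520 80 400 [ 0.25 -0.14  2.34  4.02  0.27  0.81]
[0.85 0.43 2.24 4.23 0.86 1.11] [511.88268653 302.11372136 234.58327832]
```

```bash
python3 - <<'E'
from h import *
env.move_joints(env.ik([460,80,360],QD));set_gripper(45)
st("A")
env.reach(PULL(0)-70*nd,QD);st("pre")
print(env.move_l(PULL(0)+4*nd,rate=100,f_stop=8));st("at")
a=viewer.camera("side")[120:320,300:500];b=viewer.camera("wrist")
cv2.imwrite("pics/s1c.png",np.hstack([cv2.resize(a,(300,300)),cv2.resize(b,(480,300))]))
E
```

```text
A t 4.2 [460.  80. 360.] F [ 0.3 -1.3 -0.2] w 45.2 0.0 j [ 0.31 -0.17  2.48  3.92  0.39  0.96]
pre t 5.2 [511.8 301.4 234.9] F [ 0.  -0.3  0.1] w 45.4 0.0 j [0.85 0.43 2.24 4.23 0.86 1.11]
False
at t 6.1 [578.7 302.8 203.3] F [0.1 0.8 0.1] w 44.9 0.0 j [0.73 0.54 2.14 4.09 0.82 1.16]
```

View pics/s1c.png

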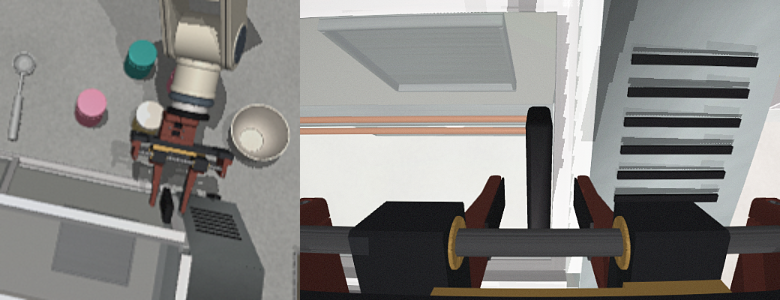

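The wrist view shows the black pull at about (538,165), centred between the two fingers. I'll grip it and slide the door open.

```bash
python3 - <<'E'
from h import *
set_gripper(5);st("grip")
p=np.array(env.read_state()["tool_pos"])
print(env.move_l(p+RC.apply([0,-263,0]),rate=110,f_stop=25));st("open")
set_gripper(45);st("rel")
p=np.array(env.read_state()["tool_pos"]);np.save("openpos.npy",p)
env.move_l(p-70*nd,rate=150);st("back")
cv2.imwrite("pics/s2.png",cv2.resize(viewer.camera("side")[130:330,150:470],(800,500)))
E
```

```text
grip t 6.8 [578.9 302.8 203.4] F [-1.6 -1.4  1.6] w 13.8 30.0 j [0.73 0.54 2.14 4.09 0.82 1.16]
False
open t 9.3 [582.   39.6 203.3] F [-5.5 -1.5  4.3] w 13.3 30.0 j [0.08 0.47 2.38 3.22 0.85 1.55]
rel t 10.0 [582.4  39.9 203.4] F [-0.   0.1  0.3] w 45.0 0.0 j [0.08 0.47 2.38 3.22 0.85 1.55]
back t 10.6 [519.7  39.1 233.5] F [ 0.1 -0.6 -0.6] w 44.9 0.0 j [0.09 0.34 2.5  3.24 0.84 1.54]
```

View pics/s2.png

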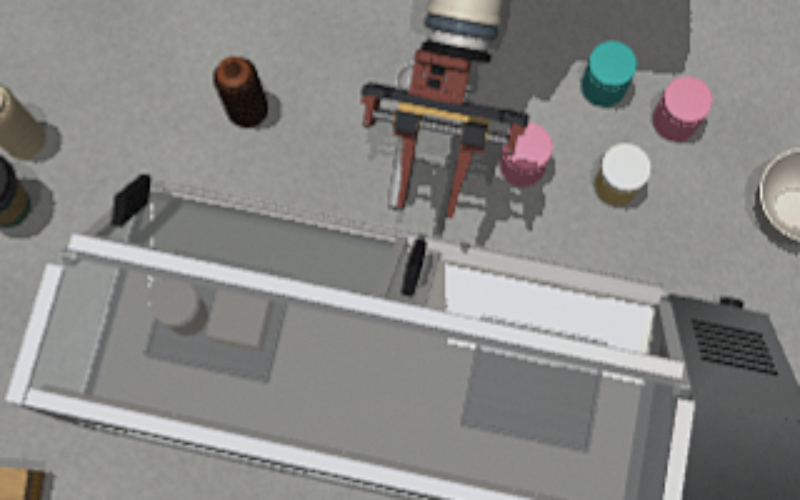

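The left door is open, with its pull now at (415,265). The tub and the other items have not moved. Now I'll fetch the tub.

```bash
python3 - <<'E'
from h import *
env.reach(TUB-80*nt+[0,0,20],QT);set_gripper(88);st("pre")
env.move_l(TUB-80*nt,rate=100)
print(env.move_l(TUB,rate=90,f_stop=6));st("at")
set_gripper(40);st("grip")
env.move_l(TUB+[0,0,113],rate=110);st("lift")
env.move_l(cw(-215,190,188),rate=120);st("front")
b=viewer.camera("wrist");a=viewer.camera("side")[60:310,250:500]
cv2.imwrite("pics/s3.png",np.hstack([cv2.resize(a,(300,300)),cv2.resize(b,(480,300))]))
E
```

```text
pre t 12.6 [335.8 244.8 150.6] F [-0.6 -0.4  1.2] w 88.0 0.0 j [0.93 0.33 2.53 4.09 0.6  1.26]
False
at t 14.0 [390.7 257.1  74.3] F [ 0.2  0.  -0.3] w 87.4 0.0 j [0.8  0.63 2.45 3.76 0.73 1.52]
grip t 14.5 [391.1 257.6  74.2] F [-0.8  0.5  1.7] w 59.5 30.0 j [0.8  0.63 2.45 3.75 0.73 1.52]
lift t 15.7 [390.7 257.  186.6] F [-0.3 -0.3 -1.8] w 59.7 30.0 j [0.8  0.24 2.43 4.22 0.45 0.97]
front t 16.6 [460.2 198.8 187.5] F [ 0.2 -0.5 -2.5] w 59.7 30.0 j [0.49 0.25 2.4  3.76 0.33 1.17]
```

View pics/s3.png

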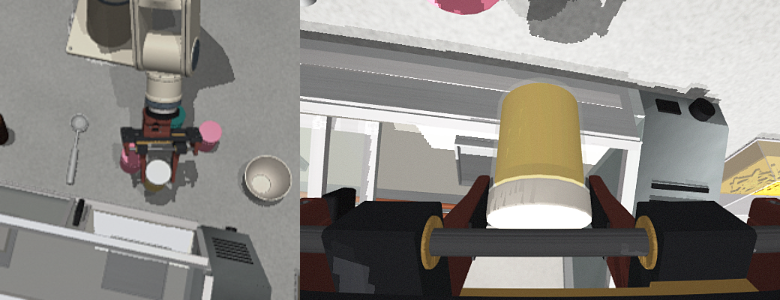

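The side view shows the tub held at about (155,172), and the wrist view at (540,155). It is upright and in front of the opening. I'll put it in now.

```bash
python3 - <<'E'
from h import *
env.move_l(cw(-92,190,180),rate=100)
env.move_l(cw(-15,190,148),rate=80);st("above")
print(env.move_l(cw(-15,190,130),rate=15,f_stop=3));st("down")
set_gripper(80);st("rel")
p=np.array(env.read_state()["tool_pos"])
env.move_l(p-105*nt,rate=110);st("out")
b=viewer.camera("wrist");a=viewer.camera("side")[130:330,270:470]
cv2.imwrite("pics/s4.png",np.hstack([cv2.resize(a,(300,300)),cv2.resize(b,(480,300))]))
E
```

```text
above t 19.3 [660.3 201.6 148. ] F [ 0.1  0.3 -1.5] w 59.5 30.0 j [0.3  0.52 2.03 3.42 0.2  1.35]
True
down t 20.2 [660.7 201.6 133.2] F [-1.3  0.8  4.8] w 59.3 30.0 j [0.3  0.55 2.03 3.39 0.23 1.39]
rel t 20.7 [659.6 201.3 131.9] F [-0.9  0.1 -0.4] w 80.1 0.0 j [0.3  0.55 2.03 3.39 0.23 1.39]
out t 21.8 [587.3 184.9 206.2] F [-0.   1.1  0.2] w 79.8 0.0 j [0.32 0.33 2.17 3.61 0.15 1.17]
```

View pics/s4.png

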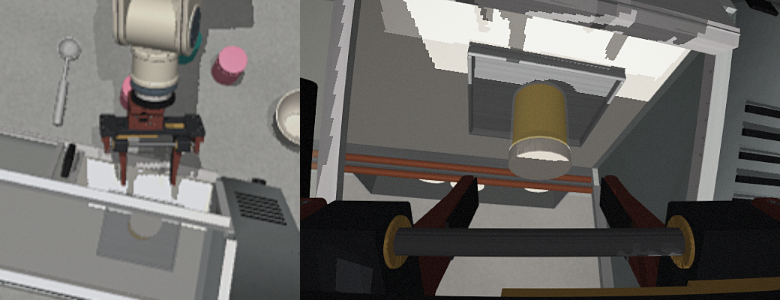

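The tub stands upright inside the tray, at (538,130) in the wrist view. Next is closing the door.

```bash
python3 - <<'E'
from h import *
p=np.array(env.read_state()["tool_pos"]);op=np.load("openpos.npy")
env.move_l(p+[-95,0,25],rate=120);set_gripper(45);st("back")
env.reach(op-75*nd,QD);st("pre")
print(env.move_l(op,rate=90,f_stop=8));set_gripper(5);st("grip")
q=np.array(env.read_state()["tool_pos"])
print(env.move_l(q+RC.apply([0,255,0]),rate=100,f_stop=25));st("near")
print(env.move_l(q+RC.apply([0,270,0]),rate=15,f_stop=14));st("shut")
E
```

```text
back t 23.6 [492.4 184.9 230.8] F [-0.4 -0.1  0.2] w 45.3 0.0 j [0.41 0.16 2.33 3.99 0.18 0.86]
pre t 24.4 [514.9  38.6 235. ] F [-0.3 -0.6  0.6] w 44.9 0.0 j [0.09 0.33 2.51 3.24 0.84 1.54]
False
grip t 25.9 [582.4  39.8 203.5] F [-1.2  0.4  1.1] w 14.0 30.0 j [0.08 0.47 2.38 3.22 0.85 1.55]
False
near t 28.6 [579.4 296.  203.5] F [ 6.3 -0.5 -2.4] w 13.8 30.0 j [0.72 0.54 2.15 4.07 0.82 1.17]
True
shut t 29.3 [579.3 302.9 203.6] F [ 0.6 -0.7  2.6] w 13.7 30.0 j [0.73 0.54 2.14 4.1  0.83 1.16]
```

```bash
python3 - <<'E'
from h import *
q=np.array(env.read_state()["tool_pos"])
print(env.move_l(q+RC.apply([0,5,0]),rate=10,f_stop=22));st("shut")
set_gripper(45)
q=np.array(env.read_state()["tool_pos"])
env.move_l(q-90*nd,rate=120);st("back")
b=viewer.camera("wrist");a=viewer.camera("side")[130:365,150:480];
cv2.imwrite("pics/s5.png",np.hstack([cv2.resize(a,(420,300)),cv2.resize(b[:,150:550],(300,300))]))
E
```

```text
False
shut t 30.1 [579.3 303.1 203.5] F [  2.1 -19.8   5.3] w 13.7 30.1 j [0.74 0.54 2.14 4.12 0.83 1.15]
back t 31.6 [497.8 307.3 241.6] F [-0.4  0.2  0.3] w 45.0 0.0 j [0.89 0.41 2.24 4.29 0.87 1.08]
```

View pics/s5.png

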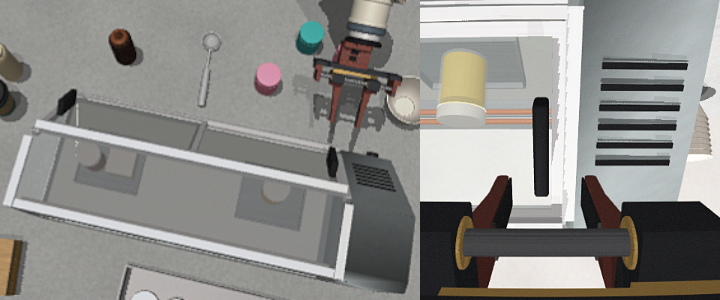

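The door is against its stop: a 20 N push gave no further travel, and the pull is back at (333,162). The tub stands upright on the tray and the hand is clear of everything.

```bash
python3 -c "
from station import workorder
print(workorder.sign_off())"
```

```text
the job is handed in; nothing more can be done
None
```

The tub is standing upright on the empty tray, the left door is fully shut again, I saw nothing else disturbed, and the job was handed in at about 32 s of the 67 s allowed; no verdict was returned.

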